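Slide the sauce pan to the holding zone and hold its lid poised above it

TASK

On the bakery counter's warming hob, slide the small rectangular pan sideways, without lifting it off the glass, from the round zone to the rectangular one, so that it sits squarely inside the rectangular outline. Then pick up its lid from the wooden board, carry it over the top of the glass screen without touching the screen, and stop with it held level about a finger's width above the pan's rim, centred and lined up with the pan as if about to close it, without ever touching the pan with it. Finish like that, still holding the lid in the gripper; leave the jar, the mug and the tin alone.

Things in the scene. Friction and masses are not known exactly. Their poses are not given: they have to be found in the camera images.
- hob: Warming hob, fixed: steel slab with flat black glass top, 200 (x) by 344 (y) by 30 mm high; two zones printed on the glass, 200 mm apart along its y. Origin: centre of its underside, on the work surface. Stands left or right of the glass screen, yaw within 0.15 rad; its front, with two small knobs, faces -x.
- zone_rect: The rectangular zone, a thin grey outline printed on the glass, inside 164 (x) by 124 (y) mm: where the pan must go. Origin: its centre, on the glass top; axes parallel to the hob's.
- zone_ring: The round zone, a thin grey circle of 132 mm diameter printed on the glass, where the pan starts. Origin: its centre, on the glass top. Which of the hob's two zones is left varies.
- pan: Rectangular open steel pan, loose, 0.3 to 0.65 kg: 140 (x) by 100 (y) by 65 mm high (rim at z = 65 mm), walls 4 mm. Origin: centre of its underside; z up. A black straight bar handle sticks out along its -x, roughly towards the robot: 18 wide (y), 14 mm thick, free from x = -97 to -180 mm, centre line at z = 52 mm.
- pan_handle (a point): Point on the pan's handle at which to grip: pan frame x = -118, y = 0, z = 52 mm; same axes as the pan. Pinch across y.
- lid: Pan's flat steel lid, loose, 0.2 to 0.35 kg: plate 150 (x) by 110 (y) mm at z = 6 to 10 mm, under it a plug 124 by 84 by 6 mm that enters the pan. Origin: centre of the plug's underside. Fits either way round. On top a black bar handle along x: 90 long, 14 wide, 14 mm thick, centre at z = 42 mm, on end posts 66 mm apart. Starts lying on the wooden board.
- lid_handle (a point): Centre of the lid's bar handle: lid frame x = 0, y = 0, z = 42 mm; same axes as the lid. Pinch across y.
- board: Wooden board, fixed, 230 (x) by 210 (y) by 15 mm high; origin: centre of its underside, on the work surface. It stands across the glass screen from the hob.
- guard: Upright glass screen with an aluminium top rail and two posts, fixed, between hob and board: 300 mm long (x), 12 mm thick (y; feet 32 mm), top at 150 mm above the work surface. Origin: centre of its underside, on the work surface.
- jar: Glass jar with a brass cap, loose, 64 mm diameter, 95 mm high, at the back of the counter; origin: centre of its underside. Leave alone.
- mug: White mug, loose, 76 mm diameter, 90 mm high, at the back of the counter; origin: centre of its underside. Leave alone.
- tin: Plain metal tin, loose, 72 mm diameter, 80 mm high, at the back of the counter; origin: centre of its underside. Leave alone.
Mind the look-alikes: they are no part of the job. Leave any blue, green or yellow look-alike of the lid alone.

How it is judged (in metres and radians):
On the way, in this order (a step that is already met when the one before it is completed fails the run):
1. the pan sits on the glass inside the rectangular outline (horizontal distance between pan and zone_rect below 0.018 m and angle between the x axis of pan and the x axis of zone_rect, either way round below 0.2 rad and z of pan in the frame of hob below 0.035 m and linear speed of pan below 0.02 m/s), for 0.2 s.
2. the held lid passes over the glass screen's top (z of lid in the frame of guard above 0.15 m and y of lid in the frame of guard between -0.06 and 0.06 m and x of lid in the frame of guard between -0.15 and 0.15 m and contact force between lid and the fingers above 0.5 N), for 0.03 s.
At the end, for the whole second after the job is handed in: Pan on the hob within 18 mm and 0.2 rad of the rectangular zone. Lid still, held by the fingers alone, plug underside 3 to 35 mm above the pan rim, level within 0.12 rad, within 12 mm of the pan centre and 0.12 rad of its direction, touching neither pan nor screen (all of step 1 and horizontal distance between lid and pan below 0.012 m and angle between the x axis of lid and the x axis of pan, either way round below 0.12 rad and angle between lid's own z axis and vertical below 0.12 rad and z of lid in the frame of pan between 0.068 and 0.1 m and contact force between lid and pan below 0.05 N and contact force between lid and guard below 0.05 N and contact force between lid and the fingers above 0.5 N and linear speed of lid below 0.03 m/s); the arm keeps its last pose, push and grip.
It fails at once if the pan is lifted off the hob (10 mm) or leaves it (z of pan in the frame of hob above 0.04 m or z of pan in the frame of hob below 0.02 m).
It fails at once if the lid touches the pan (contact force between lid and pan above 0.5 N).
It fails at once if the screen is touched (contact force between guard and anything else above 1 N).
It fails at once if the jar, mug or tin is disturbed (moved 20 mm) (distance of any of jar, mug, tin from where it was at the start of the episode above 0.02 m).
It also fails if it takes over 67 s, if anything falls off the work surface, if the arm or the gripper's body presses on something with over 40 N, if the wrist force passes 120 N, or if a joint passes its speed limit or range.

ROBOT

A 7-joint arm with a two-finger parallel gripper is mounted at the origin on the work surface. World frame = base frame: x ahead of the robot, y to its left, z up, the work surface at z = 0. Lengths are in mm, angles in degrees, forces in N, time in s.
With the tool pointing down it reaches from about 400 to 850 mm from the base axis. Payload 10.4 kg.
Tool frame: the origin (TCP) lies at the very end of the fingers, on their centre line; the grasp point (between the pads) lies 19 mm behind it; z points along the fingers, x is the direction in which the jaws open and shut, and the axes are right-handed (so a half turn about z gives the same grasp; the last joint's range is limited). The gripper opens to 85 mm and grips with 20 to 120 N. Pads are 22 mm wide; open, the fingers measure 114 mm over their backs; the gripper's body (76 mm by 85 mm) begins 54 mm behind the grasp point. The pads swing forward as they close: fully open they stand 13 mm farther back than shut.
Start: joints at [75.367, 19.034, -3.707, 83.658, 1.238, 77.344, -5.071], TCP at [144.21, -608.157, 231.338] pointing down, gripper open.
Joint ranges: [-148.97, 148.97], [-28.65, 121.19], [-84.17, 76.75], [9.2, 138.47], [-72.65, 252.65], [3.7, 117.97], [-149.18, 149.18]. Speed limits (degrees/s): [127.2, 127.2, 159.86, 159.86, 180, 180, 180].

INTERFACE

Orientations are given as [roll, pitch, yaw] about the fixed x, y, z axes, in that order (R = Rz(yaw) Ry(pitch) Rx(roll)).
In Python, from rig import bot gives the robot as it stands.
- The arm moves only by the tool step_arm, never from a script. Its argument "targets" is a list of rows, each a list of 3 entries, a list of its own where there are three numbers: the shift along the tool's x, y, z in mm, then the turn, a rotation vector about the tool's x, y, z in degrees, then the opening, from 0 (shut) to 1 (fully open). In form: [[[x, y, z], [rx, ry, rz], gripper], ...]. A call has 1 to 12 rows; each row shifts and turns the commanded pose from where the row before left it, along the tool's axes as they then stand; what a row does not reach is not made up. A row lasts 1/10 s, in which the tool goes at most 50 mm and 8.59 degrees, less where a joint would pass 70% of its speed; a pose out of reach is approached as far as the arm can. A call with a gripper value outside its range is refused whole. The fingers move at their own pace and stop on an object; the grip force is fixed at half the most. Time passes only in rows, so rows that do not move let the fingers close. It gives the time, the measured TCP pose, the force and the opening at its end, in the units of the state.
- bot.read_state(): the state, without advancing time (a new reading comes with each control period).
- bot.camera(name): name is "side" or "top" or "wrist"; returns a dict with "color" (400x640x3 uint8, red, green, blue), "range_z" (400x640 float32, mm along the optical axis (not along the pixel's ray), 0 where there is no reading), "mtx" (3x3 intrinsics, pixels), "k1" (the pictures are not rectified: a ray, as slopes to the right and down, at radius r is drawn at 1 + k1 r^2 times it, then the intrinsics apply), "R" (3x3) and "t" (3): a world point X has camera coordinates R X + t. Camera axes: x right, y down, z forward; pixel columns grow to the right and rows downward; lengths in mm; the calibration is good to about 2 mm. A picture is of the moment at which its call begins.
- bot.sign_off(): hands the job in, once; it reports no verdict.
Trained networks look in the newest picture that a camera, given by its name, has taken for a name from the list of things; names that differ only in an ending like _2 or _b are one class to them, and where a whole thing is asked for, a point or a joint stands for the part that bears it (a point fixed in the world has none). Each returns a list of dicts, best first, with "conf" (0 to 1); they miss things now and then, are a little off and sometimes report something else, mostly with a low value. They report only what shows in the picture. A call takes as long as a camera call. They do not tell look-alikes from the thing itself.
- bot.find_in(camera, target): "location" ([row, column] in pixels, amid what is visible of it).
- bot.trace(camera, target): "region" (400x640 bool, what is visible of it) and "location" ([row, column] in pixels, amid what is visible of it).
- bot.pinpoint(camera, target): "location" ([row, column] in pixels: a listed point, or the origin of a listed thing).
The state is a dict: "time_s": time; "joints": joint angles; "joint_velocities": joint speeds; "effort": joint torques, N m; "position": TCP position; "ee_rot": TCP orientation; "ft_force": force on the tool from outside, world axes, zero at the start; "wrist_torque": the same for the moment, N m; "gripper_width": finger opening in mm.
Only numpy, scipy, OpenCV 4.12 (cv2) and the standard library are available. Lean on these libraries where they do the work, as an engineer would, in place of code of your own. Each camera call takes 0.05 s, during which the arm holds its last target. There are 200 camera calls.

## Working session

There is one attempt and no reset: what is moved stays moved. The work goes in short steps, Python scripts to look and compute and a tool call to move; the robot and the scene stay as the last step left them, time stands still between calls to the robot, and variables do not carry over. Pictures are saved under pics/ and viewed, about 8 in all and at most 12, crops included, and the job is handed in when it is done.

Besides the shell and the picture viewer there is one more tool, called after "Call:" as name(argument=value, ...), one argument or row to a line, values as JSON. step_arm: Moves the arm, as the interface text tells. Its arguments: {"type":"object","properties":{"targets":{"type":"array"}},"required":["targets"]}

```bash
mkdir -p pics; ls; cat > h.py <<'E'
import numpy as np, cv2
from rig import bot
from scipy.spatial.transform import Rotation as Ro
def snap(n,f=None):
    c=bot.camera(n)
    if f: cv2.imwrite('pics/'+f,c['color'][:,:,::-1])
    return c
def rays(c,rc):
    rc=np.atleast_2d(np.array(rc,float)); K=np.array(c['mtx']);k=c['k1']
    d=np.stack([(rc[:,1]-K[0,2])/K[0,0],(rc[:,0]-K[1,2])/K[1,1]],1); u=d.copy()
    for _ in range(20): u=d/(1+k*(u**2).sum(1,keepdims=True))
    return np.c_[u,np.ones(len(u))]
def at_z(c,rc,z):
    R=np.array(c['R']);t=np.array(c['t']);o=-R.T@t; d=rays(c,rc)@R
    return o+d*((z-o[2])/d[:,2])[:,None]
def at_depth(c,rc):
    rc=np.atleast_2d(rc).astype(int); z=c['range_z'][rc[:,0],rc[:,1]]
    return (rays(c,rc)*z[:,None]-np.array(c['t']))@np.array(c['R'])
def proj(c,X):
    p=np.atleast_2d(X)@np.array(c['R']).T+np.array(c['t']); u=p[:,:2]/p[:,2:]
    u=u*(1+c['k1']*(u**2).sum(1,keepdims=True)); K=np.array(c['mtx'])
    return np.c_[u[:,1]*K[1,1]+K[1,2],u[:,0]*K[0,0]+K[0,2]]
E
python3 - <<'E'
from h import *
s=bot.read_state(); print(s['position'],s['ee_rot'],s['gripper_width'],s['time_s'])
ims=[]
for n in ['top','side']:
    c=snap(n,n+'0.png')
    print(n,-np.array(c['R']).T@c['t'])
    for t in ['hob','zone_rect','zone_ring','pan','pan_handle','lid','lid_handle','board','guard']:
        for d in bot.pinpoint(n,t)[:3]:
            if d['conf']>.25: print(t,round(d['conf'],2),np.round(d['location']), np.round(at_depth(c,d['location'])[0]))
    ims.append(c)
E
```

```text
pics
[ 144.09339361 -607.77177098  230.51089677] [ 1.79995926e+02  8.29528427e-02 -7.66596575e+01] 85.63799764005408 0.0
top [ 452.62616815 -138.82808219 1660.04818817]
hob 0.79 [187. 229.] [579. 228.  38.]
zone_rect 0.37 [196. 351.] [ 559. -238.   23.]
pan 0.97 [184. 206.] [590. 322.  32.]
pan_handle 0.81 [211. 198.] [484. 332.  89.]
lid 0.87 [259. 444.] [ 322. -593.   45.]
lid 0.82 [260. 366.] [ 314. -297.   50.]
lid 0.69 [252. 244.] [332. 168.  10.]
lid_handle 0.92 [261. 364.] [ 307. -293.    8.]
lid_handle 0.83 [260. 447.] [ 322. -606.   43.]
lid_handle 0.65 [194. 355.] [ 564. -251.   65.]
board 0.63 [185. 350.] [ 601. -230.   25.]
guard 0.72 [191. 291.] [568.  -6.  50.]
side [ 335.16418636  607.52275708 1044.05876997]
hob 0.96 [328. 269.] [579. 226.  31.]
pan 0.59 [365. 247.] [597. 328.  36.]
pan 0.49 [333. 267.] [580. 237.  26.]
pan_handle 0.94 [377. 298.] [469. 339.  91.]
pan_handle 0.3 [189. 326.] [ 559. -247.   28.]
pan_handle 0.27 [190. 252.] [ 768. -166.   52.]
lid 0.96 [191. 326.] [ 558. -241.   29.]
lid 0.64 [341. 380.] [312. 195.  49.]
lid 0.59 [133. 419.] [ 318. -604.    8.]
lid_handle 0.91 [124. 418.] [ 327. -644.   14.]
lid_handle 0.86 [337. 378.] [319. 184.  49.]
lid_handle 0.77 [180. 329.] [ 551. -251.   66.]
board 0.79 [196. 316.] [ 586. -217.   25.]
board 0.55 [252. 227.] [761.  54.  48.]
guard 0.68 [253. 229.] [759.  50.  36.]
guard 0.56 [262. 304.] [556.   4.  -0.]
```

```bash
python3 - <<'E'
import cv2
a=cv2.imread('pics/top0.png')[120:300,150:480]; b=cv2.imread('pics/side0.png')[100:400,120:480]
a=cv2.resize(a,None,fx=2.4,fy=1.6*1.5);cv2.imwrite('pics/a.png',a)
cv2.imwrite('pics/b.png',cv2.resize(b,None,fx=2,fy=2))
E
```

```text
(no output)
```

View pics/a.png

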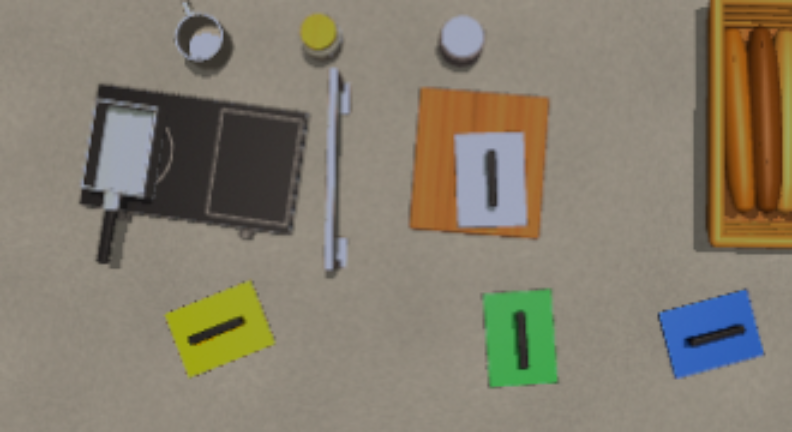

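View pics/b.png

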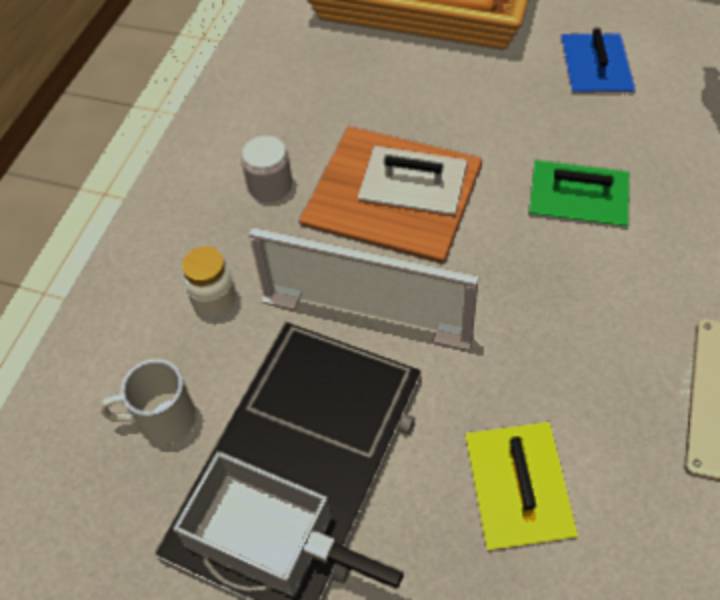

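In the top crop, the steel lid on the wooden board is at full-frame (194,355), the pan at about (184,206), the empty rectangle at about (190,257), and the glass screen at column ~290. The lid look-alikes are yellow (257,241), green (260,366) and blue (259,446), all on the counter. Only the steel one on the board fits the description, and the enlarged crops confirm it. Next I'll get precise poses.

```bash
python3 - <<'E'
from h import *
def fit(P):
    (c,s,a)=cv2.minAreaRect(P[:,:2].astype(np.float32)); return np.round(c,1),np.round(s,1),round(a,2)
def cloud(c,reg):
    return at_depth(c,np.argwhere(reg))
for n in ['top','side']:
    c=snap(n); print(n)
    A=cloud(c,np.ones((400,640),bool)&(c['range_z']>0))
    def box(x0,x1,y0,y1,z0,z1): return A[(A[:,0]>x0)&(A[:,0]<x1)&(A[:,1]>y0)&(A[:,1]<y1)&(A[:,2]>z0)&(A[:,2]<z1)]
    def pca(P):
        m=P[:,:2].mean(0); w,v=np.linalg.eigh(np.cov((P[:,:2]-m).T)); d=v[:,1]*np.sign(v[0,1]); return m.round(1),round(np.degrees(np.arctan2(d[1],d[0])),2),len(P)
    for nm,b in dict(pan_rim=(520,700,230,400,88,102),pan_handle=(400,505,250,400,75,102),hob=(400,720,30,460,22,40),lidhandle=(450,700,-400,-150,55,75),lidplate=(450,700,-400,-150,20,32),guard=(400,760,-60,60,135,165)).items():
        P=box(*b); print(nm,pca(P),fit(P), np.median(P[:,2]).round(1)) if len(P)>5 else print(nm,len(P))
    for t in ['hob','lid','board','pan']:
        r=[d for d in bot.trace(n,t) if d['conf']>.3]
        for d in r[:2]:
            P=cloud(c,d['region']&(c['range_z']>0)); print(' tr',t,d['conf'],fit(P),np.median(P[:,2]))
    px={'top':[(221,109),(306,118),(292,228),(207,218)],'side':[(293,330),(412,372),(371,453),(249,407)]}[n]
    rc=np.array([(120+y/2.4,150+x/2.4) if n=='top' else (100+y/2,120+x/2) for x,y in px])
    X=at_z(c,rc-.3,30); print(X.round(), X.mean(0), fit(X))
E
```

```text
top
pan_rim (array([591.5, 327.1]), np.float64(-4.41), 172) (array([591.7, 326.5]), array([100.2, 145.7]), 83.11) 93.4
pan_handle (array([461.8, 342. ]), np.float64(-7.81), 113) (array([460.6, 341.8]), array([20.2, 87.7]), 84.25) 88.1
hob (array([583.4, 207.4]), np.float64(83.02), 3917) (array([579.1, 224.8]), array([345.1, 211.9]), 83.59) 30.5
lidhandle (array([ 561., -248.]), np.float64(3.35), 91) (array([ 562.1, -248.2]), array([86.9, 14. ]), 3.47) 63.1
lidplate (array([ 569.9, -245.9]), np.float64(6.12), 1094) (array([ 587.7, -241.3]), array([180.7, 223.2]), 88.59) 24.8
guard (array([563.5,  -4. ]), np.float64(-0.19), 293) (array([566.8,  -3.8]), array([ 13.8, 295.3]), 89.82) 150.0
 tr hob 0.77 (array([582.3, 223.5]), array([347.2, 214.2]), 84.53) 29.84823880116973
 tr lid 0.97 (array([314.6, 178.3]), array([115.8, 153.5]), 22.28) 10.140133603843863
 tr lid 0.96 (array([ 318.2, -610.2]), array([113.1, 146.4]), 16.12) 10.941914514127422
 tr board 0.58 (array([ 591.2, -229.8]), array([215.4, 237.7]), 86.63) 15.240703789106849
 tr pan 0.65 (array([ 782.2, -198.3]), array([69.6, 74.2
[... 877 characters left out ...]
ay([560.9,  -2.4]), np.float64(0.02), 735) (array([563.3,  -3.9]), array([ 17. , 299.8]), 89.79) 149.6
 tr hob 0.72 (array([579.8, 229.5]), array([343., 221.]), 83.46) 30.20084039449059
 tr lid 0.92 (array([313.3, 176.4]), array([111.8, 159.6]), 23.89) 10.826970217751029
 tr lid 0.88 (array([ 307.5, -308.6]), array([150.9, 126.4]), 4.0) 11.671596533893958
 tr board 0.7 (array([ 591.3, -230.7]), array([212.6, 238.7]), 86.41) 15.914966967487592
 tr pan 0.88 (array([549.2, 321.7]), array([124.4, 273.3]), 83.66) 45.604754617267346
[[646.  57.  30.]
 [475.  76.  30.]
 [495. 197.  30.]
 [662. 179.  30.]] [569.41751325 127.17610707  30.        ] (array([568.5, 127.5]), array([123.4, 173.7]), 83.45)
```

Hob yaw ≈ -6.5°, zone_rect at about (570,125), pan at about (591.5,327) with yaw -7.5°, and lid handle at about (560.5,-248) with yaw 3°. Moving now: turn first, then travel above the screen height.

Call:
step_arm(
  targets=[
    [[0,0,0],[0,0,6.95],1],
    [[0,0,0],[0,0,6.95],1],
    [[0,0,0],[0,0,6.95],1],
    [[-37,-21,0],[0,0,0],1],
    [[-37,-21,0],[0,0,0],1],
    [[-37,-21,0],[0,0,0],1],
    [[-37,-21,0],[0,0,0],1],
    [[-37,-21,0],[0,0,0],1],
    [[-37,-21,0],[0,0,0],1],
    [[-37,-21,0],[0,0,0],1],
    [[-37,-21,0],[0,0,0],1],
    [[-37,-21,0],[0,0,0],1],
  ],
)

```text
time_s: 2.7
position: [375.9, -301.3, 231.6]
ee_rot: [-180.0, -0.0, -97.5]
ft_force: [0.7, -0.3, 0.4]
gripper_width: 85.3
```

Call:
step_arm(
  targets=[
    [[-41,-4,0],[0,0,0],1],
    [[-41,-4,0],[0,0,0],1],
    [[-41,-4,0],[0,0,0],1],
    [[-41,0,0],[0,0,0],1],
    [[-41,0,0],[0,0,0],1],
    [[-41,0,0],[0,0,0],1],
    [[-41,0,0],[0,0,0],1],
    [[-41,0,0],[0,0,0],1],
    [[-41,0,0],[0,0,0],1],
    [[-41,0,0],[0,0,0],1],
    [[-41,0,0],[0,0,0],1],
    [[-41,0,0],[0,0,0],1],
  ],
)

```text
time_s: 3.9
position: [451.4, 185.0, 231.7]
ee_rot: [-179.9, -0.0, -97.5]
ft_force: [0.6, -0.5, -0.6]
gripper_width: 85.6
```

Call:
step_arm(
  targets=[
    [[-41,0,0],[0,0,0],1],
    [[-41,0,0],[0,0,0],1],
    [[-41,0,0],[0,0,0],1],
    [[-36,0,0],[0,0,0],1],
    [[0,0,0],[0,0,0],1],
    [[0,0,0],[0,0,0],1],
  ],
)

```text
time_s: 4.5
position: [471.4, 342.4, 231.1]
ee_rot: [180.0, -0.0, -97.4]
ft_force: [0.4, -0.8, -0.1]
gripper_width: 85.8
```

```bash
cat >> h.py <<'E'
def to_tool(dw):
    s=bot.read_state(); R=Ro.from_euler('xyz',s['ee_rot'],degrees=True); return R.inv().apply(dw).round(1)
E
python3 - <<'E'
from h import *
c=snap('wrist','w1.png'); s=bot.read_state(); print(s['position'],s['ee_rot'])
for t in ['pan_handle','pan','zone_rect']:
    for d in bot.pinpoint('wrist',t)[:2]: print(t,d['conf'],d['location'],at_z(c,d['location'],{'pan_handle':82}.get(t,30)))
A=at_depth(c,np.argwhere(c['range_z']>0))
P=A[(A[:,2]>83)&(A[:,2]<105)]; H=P[(P[:,0]<500)]; print(len(P),len(H))
for Q in (P,H):
    if len(Q)>5: print(cv2.minAreaRect(Q[:,:2].astype(np.float32)),Q[:,2].mean())
E
```

```text
[472.16898449 340.78223876 231.09217417] [-1.79999853e+02 -4.04856628e-02 -9.75385019e+01]
pan_handle 0.83 [177.3, 314.3] [[475.43911234 345.09277093  82.        ]]
pan 0.65 [33.3, 312.9] [[595.49410298 331.00483012  30.        ]]
6442 2568
((533.5531616210938, 449.80963134765625), (323.091064453125, 196.1636962890625), 79.730712890625) 90.18101390572551
((481.2499694824219, 477.78466796875), (287.6147766113281, 86.16686248779297), 80.38277435302734) 87.83019163767067
```

View pics/w1.png

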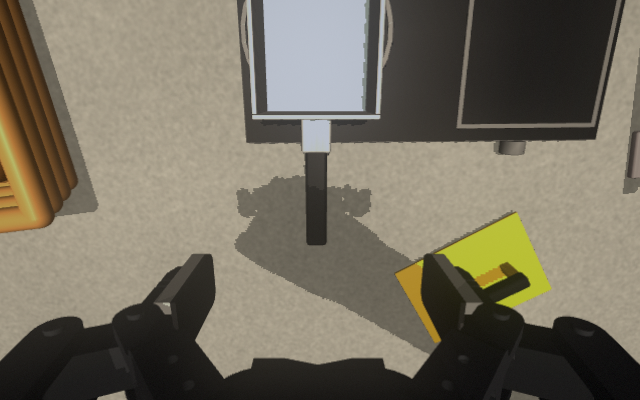

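The wrist view shows the handle at column 316 (rows 153–244), with the fingers centred at column 318, so they are aligned. Descending.

Call:
step_arm(
  targets=[
    [[-2,-3,30],[0,0,0],1],
    [[0,0,30],[0,0,0],1],
    [[0,0,30],[0,0,0],1],
    [[0,0,30],[0,0,0],1],
    [[0,0,25],[0,0,0],1],
    [[0,0,15],[0,0,0],1],
    [[0,0,8],[0,0,0],1],
    [[0,0,0],[0,0,0],1],
    [[0,0,0],[0,0,0],1],
  ],
)

```text
time_s: 5.6
position: [476.0, 343.0, 64.4]
ee_rot: [-179.9, 0.1, -97.5]
ft_force: [-0.5, 1.2, -0.3]
gripper_width: 85.4
```

Call:
step_arm(
  targets=[
    [[0,0,0],[0,0,0],0.5],
    [[0,0,0],[0,0,0],0.35],
    [[0,0,0],[0,0,0],0.25],
    [[0,0,0],[0,0,0],0.15],
    [[0,0,0],[0,0,0],0],
    [[0,0,0],[0,0,0],0],
    [[0,0,0],[0,0,0],0],
    [[0,0,0],[0,0,0],0],
  ],
)

```text
time_s: 6.4
position: [475.5, 342.9, 63.6]
ee_rot: [-180.0, 0.0, -97.5]
ft_force: [-0.5, -0.4, 4.6]
gripper_width: 17.1
```

```bash
cat >> h.py <<'E'
def fit(P):
    (c,s,a)=cv2.minAreaRect(P[:,:2].astype(np.float32)); return np.round(c,1),np.round(s,1),round(a,2)
def cloud(c): return at_depth(c,np.argwhere(c['range_z']>0))
def box(A,x0,x1,y0,y1,z0,z1): return A[(A[:,0]>x0)&(A[:,0]<x1)&(A[:,1]>y0)&(A[:,1]<y1)&(A[:,2]>z0)&(A[:,2]<z1)]
E
python3 - <<'E'
from h import *
s=bot.read_state(); print({k:np.round(s[k],1) for k in s})
for n in ['top','side']:
    c=snap(n,n+'1.png'); P=box(cloud(c),515,700,230,400,87,102); print(fit(P),len(P))
E
```

```text
{'time_s': np.float64(6.4), 'joints': array([ -14.5,   26.2,  -31.7,   98.7,   15.6,   59.5, -149.1]), 'joint_velocities': array([ 0.1,  0. ,  0. , -0. , -0. , -0.1, -0. ]), 'effort': array([  0.2, -58. ,  -7.6, -31.8,   0.1,  -0.2,  -0. ]), 'position': array([475.5, 342.9,  63.6]), 'ee_rot': array([-180. ,    0. ,  -97.5]), 'ft_force': array([-0.5, -0.4,  4.6]), 'wrist_torque': array([-0. ,  0.1,  0. ]), 'gripper_width': np.float64(17.1)}
(array([589.3, 326.6]), array([101.2, 148.6]), 81.79) 182
(array([590. , 327.8]), array([101.3, 150.4]), 82.17) 463
```

Grip holds at 17 mm. Joint 7 sits near its limit, but sliding right moves it away. Sliding now.

Call:
step_arm(
  targets=[
    [[4,0,0],[0,0,0],0],
    [[8,0,0],[0,0,0],0],
    [[12,0,0],[0,0,0],0],
    [[12,0,0],[0,0,0],0],
    [[12,-1,0],[0,0,0],0],
    [[12,-1,0],[0,0,0],0],
    [[12,-1,0],[0,0,0],0],
    [[12,-1,0],[0,0,0],0],
    [[12,-1,0],[0,0,0],0],
    [[12,-1,0],[0,0,0],0],
    [[8,0,0],[0,0,0],0],
    [[4,0,0],[0,0,0],0],
  ],
)

```text
time_s: 7.7
position: [465.9, 221.5, 63.5]
ee_rot: [-180.0, -0.0, -97.6]
ft_force: [1.5, 5.1, 5.3]
gripper_width: 16.9
```

Call:
step_arm(
  targets=[
    [[6,0,0],[0,0,-0.5],0],
    [[10,0,0],[0,0,-0.5],0],
    [[12,0,0],[0,0,0],0],
    [[12,0,0],[0,0,0],0],
    [[12,0,0],[0,0,0],0],
    [[12,0,0],[0,0,0],0],
    [[10,0,0],[0,0,0],0],
    [[7,0,0],[0,0,0],0],
    [[4,0,0],[0,0,0],0],
    [[0,0,0],[0,0,0],0],
    [[0,0,0],[0,0,0],0],
  ],
)

```text
time_s: 8.8
position: [455.6, 136.9, 63.4]
ee_rot: [180.0, -0.1, -96.6]
ft_force: [-0.4, 0.8, 7.4]
gripper_width: 17.5
```

```bash
python3 - <<'E'
from h import *
s=bot.read_state(); print({k:np.round(s[k],1) for k in ['position','ee_rot','joints','gripper_width']})
a=[]
for n in ['top','side']:
    c=snap(n,n+'2.png'); P=box(cloud(c),500,700,30,230,87,102); print(fit(P),len(P))
    z=bot.pinpoint(n,'zone_rect'); print([(d['conf'],at_z(c,d['location'],30)) for d in z[:1]])
    i=c['color'][:,:,::-1]; o=proj(c,[570,125,30])[0].astype(int); i=i[o[0]-70:o[0]+70,o[1]-90:o[1]+90]
    a.append(cv2.resize(i,None,fx=4,fy=4,interpolation=cv2.INTER_CUBIC)[:300*2])
cv2.imwrite('pics/pz.png',cv2.resize(np.hstack(a),(800,311)))
cv2.imwrite('pics/pz1.png',a[1])
E
```

```text
{'position': array([455.6, 136.9,  63.4]), 'ee_rot': array([ 1.80e+02, -1.00e-01, -9.66e+01]), 'joints': array([   5.3,   12.8,  -29.9,  114.9,    7.9,   54.3, -125.2]), 'gripper_width': np.float64(17.5)}
(array([574.2, 121.7]), array([102. , 145.3]), 84.11) 153
[(0.7, array([[588.81328042, 226.55458931,  30.        ]]))]
(array([572. , 124.7]), array([103.8, 145.7]), 83.78) 458
[]
```

View pics/pz1.png

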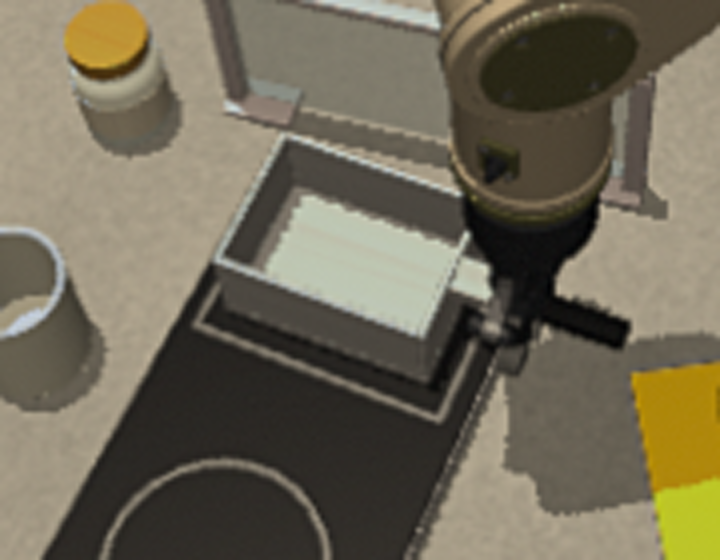

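The picture shows the pan inside the outline. On its near side the outline runs from (195,325) to (442,420), with the pan's base edge from about (222,308) to (428,380). I'll compute those gaps.

```bash
python3 - <<'E'
from h import *
c=snap('side'); o=proj(c,[570,125,30])[0].astype(int)
px=np.array([(195,325),(442,420),(222,308),(428,380),(475,338),(283,138),(218,260),(423,333)]); rc=np.c_[px[:,1]/4+o[0]-70,px[:,0]/4+o[1]-90]-.4
X=at_z(c,rc,30); X[5:]=at_z(c,rc[5:],95)
R=np.array([[np.cos(.113),-np.sin(.113)],[np.sin(.113),np.cos(.113)]])
print(np.c_[X[:,:2],(X[:,:2]-[570.5,125])@R].round(1))
# bright outline pixels near front/back/left edges, before & now
for f in ['side0.png','top0.png']:
    n=f[:-5]; im=cv2.imread('pics/'+f); cc=bot.camera(n)
    g=cv2.cvtColor(im,cv2.COLOR_BGR2GRAY); 
    # rectify glass to 1 px/mm in hob frame about guess
    u,v=np.meshgrid(np.arange(-110,111),np.arange(-90,91)); W=np.stack([u,v],-1).reshape(-1,2)@R.T+[570.5,125]
    p=proj(cc,np.c_[W,np.full(len(W),30)]).astype(np.float32)
    r=cv2.remap(g,p[:,1].reshape(u.shape),p[:,0].reshape(u.shape),cv2.INTER_LINEAR).astype(float)
    pu=np.median(r[50:130],0); pv=np.median(r[:,60:160],1)
    top=lambda a,o,lo,hi: [round(((np.arange(len(a))-o)[m]*(w:=np.clip(a[m]-a[m].min()-10,0,None))).sum()/w.sum(),1) for m in [((np.arange(len(a))-o)>lo)&((np.arange(len(a))-o)<hi)]]
    print(n,top(pu,110,-92,-72),top(pu,110,72,92),top(pv,90,-72,-52),top(pv,90,52,74))
E
```

```text
[[663.3 181.2  98.5  45.4]
 [494.2 200.7 -67.3  83.8]
 [650.9 165.3  84.4  31. ]
 [510.  177.7 -54.2  59.2]
 [489.6 142.7 -78.3  26.7]
 [635.4  71.2  58.4 -60.8]
 [644.4 164.1  77.9  30.5]
 [510.2 177.4 -54.   58.9]]
side [np.float64(-88.0)] [np.float64(89.5)] [np.float64(-67.1)] [np.float64(nan)]
top [np.float64(-87.7)] [np.float64(88.2)] [np.float64(-67.1)] [np.float64(nan)]<stdin>:16: RuntimeWarning: invalid value encountered in scalar divide
```

```bash
python3 - <<'E'
from h import *
t=-.113; R=np.array([[np.cos(t),-np.sin(t)],[np.sin(t),np.cos(t)]])
for n in ['side','top']:
    g=cv2.imread(f'pics/{n}0.png',0); cc=bot.camera(n)
    u,v=np.meshgrid(np.arange(-110,111),np.arange(-90,91)); W=np.stack([u,v],-1).reshape(-1,2)@R.T+[570.5,125]
    p=proj(cc,np.c_[W,np.full(len(W),30)]).astype(np.float32)
    r=cv2.remap(g,p[:,1].reshape(u.shape),p[:,0].reshape(u.shape),cv2.INTER_LINEAR).astype(float)
    def pk(a,o,lo,hi):
        a=a[o+lo:o+hi]; w=np.clip(a-a.min()-.5*(a.max()-a.min()),0,None); return (w@np.arange(lo,hi)/w.sum()).round(1)
    for b,e in [(45,85),(95,135)]: 
        pu=r[b:e].mean(0); print(n,'x',pk(pu,110,-92,-74),pk(pu,110,72,93))
    for b,e in [(50,100),(120,170)]:
        pv=r[:,b:e].mean(1); print(n,'y',pk(pv,90,-71,-54),pk(pv,90,52,75))
    P=box(cloud(cc),515,700,30,230,87,102); print('rim',fit(P),(fit(P)[0]-[570.5,125])@R)
    px={'side':[(195,325),(442,420),(222,308),(428,380),(218,260),(423,333)],'top':[]}[n]
    if px:
        px=np.array(px);o=proj(cc,[570,125,30])[0].astype(int);rc=np.c_[px[:,1]/4+o[0]-70,px[:,0]/4+o[1]-90]-.4
        X=at_z(cc,rc,30); X[4:]=at_z(cc,rc[4:],95); print(((X[:,:2]-[570.5,125])@R).round(1))
E
```

```text
side x -83.1 84.9
side x -82.8 85.3
side y -69.0 66.6
side y -68.9 66.1
rim (array([577.6, 124.3]), array([103.5, 134.9]), 84.74) [7.13365003 0.10505806]
[[ 85.8  66.3]
 [-84.4  66.6]
 [ 75.3  49.2]
 [-66.1  45.5]
 [ 69.   47.2]
 [-65.9  45.3]]
top x -81.2 86.6
top x -81.0 87.0
top y -63.0 66.9
top y -62.6 66.3
rim (array([583.1, 120.3]), array([101.7, 126.4]), 84.2) [13.04961132 -3.24925292]
```

The pan is about 4 mm past centre, so I'll nudge it back, release, and rise.

Call:
step_arm(
  targets=[
    [[-2,0,0],[0,0,0],0],
    [[-2,0,0],[0,0,0],0],
    [[0,0,0],[0,0,0],0],
    [[0,0,0],[0,0,0],0],
    [[0,0,0],[0,0,0],0],
    [[0,0,0],[0,0,0],1],
    [[0,0,0],[0,0,0],1],
    [[0,0,0],[0,0,0],1],
    [[0,0,0],[0,0,0],1],
    [[0,0,0],[0,0,0],1],
    [[0,0,0],[0,0,0],1],
    [[0,0,0],[0,0,0],1],
  ],
)

```text
time_s: 10.45
position: [456.2, 142.5, 63.3]
ee_rot: [180.0, -0.0, -96.5]
ft_force: [-0.6, -0.4, -0.0]
gripper_width: 85.4
```

Call:
step_arm(
  targets=[
    [[0,0,-10],[0,0,0],1],
    [[0,0,-20],[0,0,0],1],
    [[0,0,-30],[0,0,0],1],
    [[0,0,-40],[0,0,0],1],
    [[0,0,-40],[0,0,0],1],
    [[0,0,-40],[0,0,0],1],
    [[0,0,-40],[0,0,0],1],
    [[0,0,0],[0,0,0],1],
    [[0,0,0],[0,0,0],1],
  ],
)

```text
time_s: 11.35
position: [456.4, 142.7, 284.3]
ee_rot: [-179.9, 0.0, -96.5]
ft_force: [-0.0, -0.3, -0.8]
gripper_width: 85.5
```

Call:
step_arm(
  targets=[
    [[38,-15,0],[0,0,0],1],
    [[38,-15,0],[0,0,0],1],
    [[38,-15,0],[0,0,0],1],
    [[38,-15,0],[0,0,0],1],
    [[38,-15,0],[0,0,0],1],
    [[38,-15,0],[0,0,0],1],
    [[38,-15,0],[0,0,0],1],
    [[38,-15,0],[0,0,0],1],
    [[38,-15,0],[0,0,0],1],
    [[34,-12,0],[0,0,0],1],
    [[0,0,0],[0,0,-4.85],1],
    [[0,0,0],[0,0,-4.85],1],
  ],
)

```text
time_s: 12.55
position: [558.8, -248.8, 281.1]
ee_rot: [179.8, 0.1, -86.7]
ft_force: [-0.6, 1.0, 0.2]
gripper_width: 85.5
```

Call:
step_arm(
  targets=[
    [[0,0,30],[0,0,0],1],
    [[0,0,30],[0,0,0],1],
    [[0,0,0],[0,0,0],1],
  ],
)

```text
time_s: 12.85
position: [556.9, -246.7, 217.8]
ee_rot: [179.5, 0.2, -86.8]
ft_force: [-1.6, -0.4, -1.1]
gripper_width: 85.7
```

```bash
python3 - <<'E'
from h import *
t=-.113; R=np.array([[np.cos(t),-np.sin(t)],[np.sin(t),np.cos(t)]])
c=snap('wrist','w2.png'); s=bot.read_state(); print(s['position'],s['ee_rot'],s['joints'][6])
for t in ['lid_handle','lid']:
    for d in bot.pinpoint('wrist',t)[:2]: print(t,d['conf'],d['location'],at_z(c,d['location'],{'lid_handle':57}.get(t,15)))
P=box(cloud(c),480,680,-320,-190,56,70); print(fit(P),len(P)); z=np.median(P[:,2]); print(z)
for n in ['top','side']:
    c=snap(n,n+'3.png'); A=cloud(c)
    P=box(A,502,700,30,230,88,102); print(n,'rim',fit(P),(fit(P)[0]-[570.5,125])@R)
    P=box(A,380,480,60,230,78,102); print('handle',fit(P))
    P=box(A,450,700,-400,-150,56,75); print('lidh',fit(P))
E
```

```text
[ 558.09171101 -247.14332899  220.80787977] [ 1.79712363e+02  1.37010070e-01 -8.67993696e+01] -70.00108495811794
lid 0.86 [362.7, 352.2] [[ 321.92930692 -300.01671133   15.        ]]
lid 0.67 [164.1, 320.6] [[ 560.39059948 -248.32804173   15.        ]]
(array([ 560.8, -248.2]), array([89.1, 13.3]), 2.99) 1571
63.88668922938238
top rim (array([574.3, 122.2]), array([102. , 145.8]), 83.06) [ 4.09149178 -2.35365567]
handle (array([439. , 138.2]), array([19.8, 79.7]), 84.23)
lidh (array([0., 0.]), array([0., 0.]), 0.0)
side rim (array([573.4, 125.1]), array([102.5, 145. ]), 82.48) [2.87022868 0.42636527]
handle (array([437.8, 141.8]), array([20.3, 85.5]), 82.34)
lidh (array([ 559.3, -248.2]), array([88.8, 17.8]), 3.43)
```

View pics/w2.png

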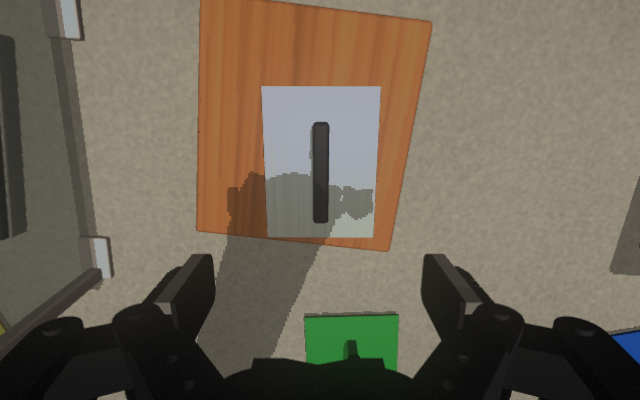

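The lid handle is centred at column 320 (rows 122–222) between the fingers. It is the steel lid on the board, with the green look-alike at (350,350) clear of it. Descending.

Call:
step_arm(
  targets=[
    [[1,-2,30],[0,0,0],1],
    [[0,0,35],[0,0,0],1],
    [[0,0,35],[0,0,0],1],
    [[0,0,35],[0,0,0],1],
    [[0,0,25],[0,0,0],1],
    [[0,0,12],[0,0,0],1],
    [[0,0,5],[0,0,0],1],
    [[0,0,0],[0,0,0],1],
    [[0,0,0],[0,0,0],1],
    [[0,0,0],[0,0,0],1],
  ],
)

```text
time_s: 14.1
position: [562.6, -249.0, 47.8]
ee_rot: [-179.9, -0.1, -86.8]
ft_force: [-0.8, -0.5, -0.3]
gripper_width: 84.9
```

Call:
step_arm(
  targets=[
    [[0,1,5],[0,0,0],1],
    [[0,0,4],[0,0,0],1],
    [[0,0,0],[0,0,0],0.5],
    [[0,0,0],[0,0,0],0.35],
    [[0,0,0],[0,0,0],0.2],
    [[0,0,0],[0,0,0],0],
    [[0,0,0],[0,0,0],0],
    [[0,0,0],[0,0,0],0],
    [[0,0,0],[0,0,0],0],
    [[0,0,0],[0,0,0],0],
    [[0,0,0],[0,0,0],0],
  ],
)

```text
time_s: 15.2
position: [560.9, -248.8, 37.6]
ee_rot: [-180.0, -0.0, -86.8]
ft_force: [-0.1, 0.7, 3.3]
gripper_width: 12.9
```

Call:
step_arm(
  targets=[
    [[0,0,-5],[0,0,0],0],
    [[0,0,-10],[0,0,0],0],
    [[0,0,-20],[0,0,0],0],
    [[0,0,-30],[0,0,0],0],
    [[0,0,-30],[0,0,0],0],
    [[0,0,-30],[0,0,0],0],
    [[0,0,-30],[0,0,0],0],
    [[0,0,-30],[0,0,0],0],
    [[0,0,-20],[0,0,0],0],
    [[0,0,-10],[0,0,0],0],
    [[0,0,0],[0,0,0],0],
    [[0,0,0],[0,0,0],0],
  ],
)

```text
time_s: 16.4
position: [560.2, -248.5, 251.2]
ee_rot: [179.9, 0.0, -86.8]
ft_force: [-0.2, 0.2, -3.4]
gripper_width: 13.1
```

```bash
python3 - <<'E'
from h import *
s=bot.read_state(); print({k:np.round(s[k],2) for k in ['position','ee_rot','joints','gripper_width','ft_force','wrist_torque']})
c=snap('side','side4.png'); A=cloud(c); p=s['position']
P=box(A,p[0]-110,p[0]+110,p[1]-90,p[1]+90,p[2]-60,p[2]+8); print(fit(P),P[:,2].min(),np.median(P[:,2]),len(P))
q=P[P[:,2]<np.median(P[:,2])+8]; M=np.c_[q[:,:2],np.ones(len(q))]; print(np.linalg.lstsq(M,q[:,2],rcond=None)[0],fit(q))
cv2.imwrite('pics/l.png',cv2.resize(c['color'][60:280,180:480,::-1],None,fx=2.5,fy=2.5))
E
```

```text
{'position': array([ 560.24, -248.51,  251.17]), 'ee_rot': array([ 1.7992e+02,  3.0000e-02, -8.6810e+01]), 'joints': array([ 29.29,  17.55, -12.16,  83.44,   3.7 ,  79.49, -69.81]), 'gripper_width': np.float64(13.12), 'ft_force': array([-0.16,  0.25, -3.35]), 'wrist_torque': array([-0.  ,  0.02,  0.04])}
(array([ 559.5, -248.1]), array([151.4, 112.9]), 3.53) 234.1870770909399 239.58248060530096 1269
[-2.34974542e-03  1.15362471e-02  2.43605209e+02] (array([ 559.5, -248.1]), array([151.4, 112.9]), 3.53)
```

View pics/l.png

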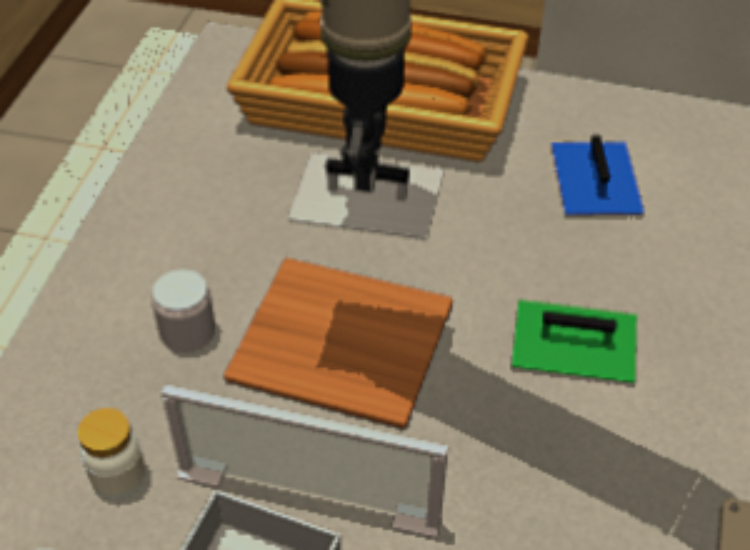

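The lid hangs level from the gripper over the board at crop (365,195), with its underside at z≈228 mm. That is 78 mm above the screen top. Crossing now.

Call:
step_arm(
  targets=[
    [[-10,-1,0],[0,0,0],0],
    [[-20,-2,0],[0,0,0],0],
    [[-28,-3,0],[0,0,0],0],
    [[-28,-3,0],[0,0,0],0],
    [[-28,-3,0],[0,0,0],0],
    [[-28,-3,0],[0,0,0],0],
    [[-28,-3,0],[0,0,0],0],
    [[-28,-3,0],[0,0,0],0],
    [[-28,-3,0],[0,0,0],0],
    [[-28,-3,0],[0,0,0],0],
    [[-28,-3,0],[0,0,0],0],
    [[-28,-2,0],[0,0,0],0],
  ],
)

```text
time_s: 17.65
position: [574.7, 64.6, 251.5]
ee_rot: [179.9, 0.0, -86.8]
ft_force: [0.3, -0.6, -2.8]
gripper_width: 13.2
```

Call:
step_arm(
  targets=[
    [[-28,-2,0],[0,0,0],0],
    [[-20,0,0],[0,0,0],0],
    [[-10,0,0],[0,0,0],0],
    [[-3,0,0],[0,0,2],0],
    [[0,0,0],[0,0,3],0],
    [[0,0,0],[0,0,3],0],
    [[0,0,0],[0,0,2.2],0],
    [[0,0,0],[0,0,0],0],
    [[0,0,0],[0,0,0],0],
    [[0,0,0],[0,0,0],0],
  ],
)

```text
time_s: 18.65
position: [573.9, 123.5, 252.1]
ee_rot: [180.0, -0.0, -97.0]
ft_force: [-0.3, -0.1, -3.9]
gripper_width: 13.4
```

```bash
cat > m.py <<'E'
from h import *
s=bot.read_state(); p=s['position']; print({k:np.round(s[k],2) for k in ['position','ee_rot','gripper_width','ft_force']})
for n in ['top','side']:
    c=snap(n); A=cloud(c)
    L=box(A,p[0]-120,p[0]+120,p[1]-100,p[1]+100,p[2]-20,p[2]-4); L=L[abs(L[:,2]-np.median(L[:,2]))<5]
    print(n,'lid',fit(L),L[:,2].mean().round(1),len(L), np.linalg.lstsq(np.c_[L[:,:2],np.ones(len(L))],L[:,2],rcond=None)[0][:2].round(3))
    P=box(A,502,700,30,230,88,101); print(n,'rim',fit(P),len(P))
E
python3 m.py
```

```text
{'position': array([573.92, 123.46, 252.12]), 'ee_rot': array([ 1.7999e+02, -1.0000e-02, -9.6970e+01]), 'gripper_width': np.float64(13.36), 'ft_force': array([-0.31, -0.07, -3.92])}
top lid (array([574.3, 108.7]), array([ 86.9, 151. ]), 83.67) 239.4 503 [-0.002 -0.001]
top rim (array([571.8,  77.7]), array([ 14.8, 139.6]), 82.83) 56
side lid (array([573.5, 123. ]), array([112.9, 151.6]), 83.32) 240.2 2140 [-0.002 -0.004]
side rim (array([573.2, 127.4]), array([101.7, 143.2]), 85.62) 311
```

The lid sits at (573.5,123) with yaw -6.7° and is level, which matches the pan's rim. Lowering gently.

Call:
step_arm(
  targets=[
    [[0,0,6],[0,0,0],0],
    [[0,0,12],[0,0,0],0],
    [[0,0,15],[0,0,0],0],
    [[0,0,15],[0,0,0],0],
    [[0,0,15],[0,0,0],0],
    [[0,0,12],[0,0,0],0],
    [[0,0,10],[0,0,0],0],
    [[0,0,8],[0,0,0],0],
    [[0,0,5],[0,0,0],0],
    [[0,0,0],[0,0,0],0],
    [[0,0,0],[0,0,0],0],
    [[0,0,0],[0,0,0],0],
  ],
)

```text
time_s: 19.95
position: [574.4, 123.8, 154.9]
ee_rot: [-179.9, 0.0, -97.0]
ft_force: [0.3, 0.1, -3.1]
gripper_width: 13.1
```

Call:
step_arm(
  targets=[
    [[0,0,4],[0,0,0],0],
    [[0,0,6],[0,0,0],0],
    [[0,0,5],[0,0,0],0],
    [[0,0,3],[0,0,0],0],
    [[0,0,0],[0,0,0],0],
    [[0,0,0],[0,0,0],0],
    [[0,0,0],[0,0,0],0],
    [[0,0,0],[0,0,0],0],
  ],
)

```text
time_s: 20.75
position: [574.2, 123.7, 136.5]
ee_rot: [-180.0, 0.0, -97.0]
ft_force: [0.8, 0.2, -2.8]
gripper_width: 12.9
```

```bash
python3 m.py; python3 - <<'E'
from h import *
c=snap('side'); o=proj(c,[570,125,90])[0].astype(int); i=c['color'][max(o[0]-65,0):o[0]+75,o[1]-90:o[1]+90,::-1]
cv2.imwrite('pics/fin.png',cv2.resize(i,None,fx=4,fy=4,interpolation=cv2.INTER_CUBIC))
A=cloud(c); L=box(A,490,660,50,200,115,131); print('plate top',L[:,2].mean()); P=box(A,380,470,60,230,78,102); print('handle',fit(P))
E
```

```text
{'position': array([574.15, 123.67, 136.53]), 'ee_rot': array([-179.98,    0.  ,  -97.01]), 'gripper_width': np.float64(12.94), 'ft_force': array([ 0.8 ,  0.2 , -2.84])}
top lid (array([580.7,  80.5]), array([165.8,  74.3]), 15.65) 124.0 372 [-0.001 -0.011]
top rim (array([0., 0.]), array([0., 0.]), 0.0) 0
side lid (array([573.6, 123.2]), array([113.5, 150.7]), 82.81) 124.2 1817 [-0.002 -0.007]
side rim (array([566.9, 165.9]), array([154.3,  62.7]), 17.08) 188
plate top 124.09886412695515
handle (array([433. , 142.3]), array([20. , 76.3]), 82.05)
```

View pics/fin.png

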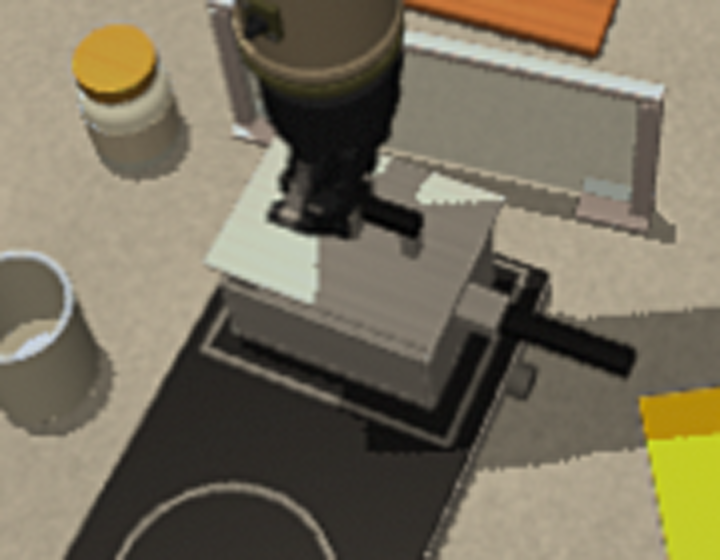

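The lid hovers over the pan: the plate's near edge runs (207,262)–(428,360), parallel to the rim and the outline, with the pan inside the outline. The plate top at 124 mm puts the plug about 19 mm above the rim. Handing in.

```bash
python3 -c "
from rig import bot
print(bot.sign_off())"
```

```text
the job is handed in; nothing more can be done
None
```

I handed the job in at about 21 s, with the pan slid into the rectangular outline and the lid still held in the gripper just above it. No verdict was given.

- **Pan:** I gripped it by the handle and slid it flat across the glass, then nudged it back about 4 mm to centre it. It measured within about 4 mm and 1–2° of the zone.
- **Lid:** I took the steel lid from the wooden board. It crossed the screen with its underside about 78 mm above the top rail and then went down to the pan.

**Last checks:**
- The lid is level to within about 0.5°, centred at about (573.6, 123.2) mm with a yaw of about −7°.
- The pan was last measured at about (573.5, 124) mm with a yaw of about −7°.
- The plug is about 19 mm above the rim. The wrist force shows only the lid's weight, so there is no sign of contact.

**Disagreements:**
- The top and side cameras differed by about 3 mm on the pan's y.
- In the final pose the arm and lid hid most of the rim. The last rim fits from both cameras were unusable, so I relied on the earlier rim measurement and the side picture.
- The jar and mug look untouched in the last picture. The tin was out of that view, and I did not measure any of the three.

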